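# Sweep the old heel lifts into the scrap pan

## Robot

A 7-joint arm with a two-finger parallel gripper is mounted at the origin on the work surface. World frame = base frame: x ahead of the robot, y to its left, z up, the work surface at z = 0. Lengths are in m, angles in rad, forces in N, time in s.
With the tool pointing down it reaches from about 0.4 to 0.9 m from the base axis. Payload 5.5 kg.
Tool frame: the origin (TCP) lies at the very end of the fingers, on their centre line; the grasp point (between the pads) lies 19 mm behind it; z points along the fingers, y is the line along which they close (so a half turn about z gives the same grasp; the last joint's range is limited). The gripper opens to 85 mm and grips with 20 to 120 N. Pads are 22 mm wide; open, the fingers measure 114 mm over their backs; the gripper's body (76 mm by 85 mm) begins 54 mm behind the grasp point. The pads swing forward as they close: fully open they stand 13 mm farther back than shut.
Start: joints at [1.374, 0.501, -0.427, 1.55, 0.221, 1.138, -0.21], TCP at [0.288, -0.582, 0.231] pointing down, gripper open.
Joint ranges: [-2.88, 2.88], [-0.31, 2.03], [-1.54, 1.56], [0.2, 2.42], [-1.41, 4.55], [0.19, 2.02], [-2.57, 2.57]. Speed limits (rad/s): [2.57, 2.57, 3.14, 3.14, 3.14, 3.14, 3.14].

## Interface

Orientations are given as a rotation vector (axis times angle).
In Python, from cell import env, grab_frame gives the robot as it stands.
- The arm moves only by the shell command python3 -m pendant 'ROWS' [OPENING] [FORCE]. ROWS is JSON, a list that holds one entry, the list of rows, each a list of 4 numbers: the shift along the tool's x, y, z in units of 40 mm (1.0 is 40 mm), then the turn about the tool's z in units of 8 degrees (1.0 is 8 degrees). In form: [[[tx, ty, tz, turn], ...]]. A call has 1 to 8 rows; each row is the pose to reach, as a shift and turn from the pose commanded when the call began, along the tool's axes at that moment; what a row does not reach only later rows make up. A row lasts 1/10 s, in which the tool goes at most 50 mm and 8.59 degrees, less where a joint would pass 70% of its speed; a pose out of reach is approached as far as the arm can. A call with a gripper value outside its range is refused whole. OPENING is the gripper command: -1 is shut, 1 is fully open, values between are in proportion, set as the call begins (- or left out, the last holds). The fingers move at their own pace and stop on an object; FORCE is the grip in N (left out, the last holds). Time passes only in rows, so rows that repeat a pose let the fingers close. It gives the time, the measured TCP pose, the force, the opening and the grip force at its end, in the units of the state.
- env.observe(): the state, without advancing time (a new reading comes with each control period).
- grab_frame(name): name is "side" or "top" or "wrist"; returns a dict with "color" (420x560x3 uint8, red, green, blue), "range_z" (420x560 float32, m along the optical axis (not along the pixel's ray), 0 where there is no reading), "camera_matrix" (3x3 intrinsics, pixels), "D" ([k1, k2, p1, p2, k3] as OpenCV has them; the pictures are not rectified), "rvec" (rotation vector, rad) and "tvec" (3), from world to camera coordinates, as OpenCV has them. Camera axes: x right, y down, z forward; pixel columns grow to the right and rows downward; lengths in m; the calibration is good to about 2 mm. A picture is of the moment at which its call begins.
- env.job_done(): hands the job in; it is judged then, once.
The state is a dict: "time": time; "qpos": joint angles; "dq": joint speeds; "joint_torque": joint torques, N m; "tool_pos": TCP position; "tool_rot": TCP orientation; "contact_force": force on the tool from outside, world axes, zero at the start; "ft_torque": the same for the moment, N m; "width": finger opening in m; "grip_force": force on a finger pad.
Only numpy, scipy, OpenCV 4.12 (cv2) and the standard library are available. Lean on these libraries where they do the work, as an engineer would, in place of code of your own. Each camera call takes 0.05 s, during which the arm holds its last target. There are 200 camera calls.

## Task

Three old heel lifts lie loose on the shoemaker's bench: sweep them along the bench top with the fingers, over the bevelled lip and right into the scrap pan, so that each lies wholly inside it. Only push them: do not grip them, and do not lift them off the bench. Leave the tools and everything else on the bench where they are, nothing knocked over.

Things in the scene. Friction and masses are not known exactly. Their poses are not given: they have to be found in the camera images.
- heel_a_mid (a point): old heel lift lying loose and flat: a D-shaped slab 54 mm long (straight breast edge at its -x end, round back at +x), 50 mm wide, 13 mm thick, about 35 g, black rubber below and brown leather above with nail ends; this point is its middle, 6.5 mm above its underside, z up
- heel_b_mid (a point): old heel lift lying loose and flat: a D-shaped slab 54 mm long (straight breast edge at its -x end, round back at +x), 50 mm wide, 13 mm thick, about 35 g, black rubber below and brown leather above with nail ends; this point is its middle, 6.5 mm above its underside, z up
- heel_c_mid (a point): old heel lift lying loose and flat: a D-shaped slab 46 mm long (straight breast edge at its -x end, round back at +x), 42 mm wide, 13 mm thick, about 35 g, black rubber below and brown leather above with nail ends; this point is its middle, 6.5 mm above its underside, z up; a little smaller than the other two
- pan: scrap pan of sheet steel like a broad dustpan, screwed fast to the bench: origin on the bench at the middle of its underside, its own -x points out of the open mouth, y runs across it. Floor 2 mm thick from x = -80 to +90 mm, inside width 240 mm, open at the top and front; back wall at x = +88 mm, 45 mm high
- pan_mouth (a point): middle of the pan's mouth, on the inner edge of its lip, 2 mm above the bench (x = -80 mm of the pan, same axes). The bevelled lip slopes from bench level 22 mm in front of it up to it. Side walls 120 mm to either side, 2 mm thick: 45 mm high from 50 mm behind this point to the back wall, sloping down to 12 mm high at 18 mm in front of it
- bobbin: bystander among the heel lifts: cream thread bobbin standing upright, 28 mm in diameter, 45 mm high; origin at the centre of its foot
- tack_tin: bystander: round closed tin, 62 mm in diameter, 25 mm high; origin at the centre of its underside
- hammer: bystander: shoemaker's hammer lying along its own x, handle end at x = -160 mm, iron head at x = +125 mm (30 mm thick along x, reaching from y = -54 to +85 mm), up to 40 mm high; origin on the bench
- pincers: bystander: iron lasting pincers lying flat along their own x, jaws at x = +87 mm, handle ends at x = -131 mm, 65 mm wide, 18 mm high; origin on the bench
- last: bystander: wooden shoe last standing on its sole, 255 mm long along its own x (toe at +x = 130 mm), 82 mm wide, 104 mm high; origin on the bench
- awl: bystander: awl lying along its own x from -80 mm (turned wooden handle, 32 mm thick) to +78 mm (steel point); origin on the bench
- ink_bottle: bystander: dark edge-ink bottle standing upright, 44 mm in diameter, 76 mm high with its cap; origin at the centre of its underside
There are look-alikes about, which are no part of the job. Leave any pink or white look-alike of the part that bears heel_b_mid alone. What is shaped like the part that bears heel_c_mid but orange is not meant.

How it is judged:
By the outcome, as a careful person would: the job done as asked, in the order asked, and still so for the second after the job is handed in, with the robot touching nothing.
It also fails if it takes over 67 s, if anything falls off the work surface, if the arm or the gripper's body presses on something with over 40 N, if the wrist force passes 120 N, or if a joint passes its speed limit or range.

## Working session

There is one attempt and no reset: what is moved stays moved. The work goes in short steps, Python scripts to look and compute and a shell command to move; the robot and the scene stay as the last step left them, time stands still between calls to the robot, and variables do not carry over. Pictures are saved under pics/ and viewed, at most 12 in all, crops included, and the job is handed in when it is done.

```bash
ls; mkdir -p pics; cat > h.py <<'E'
import numpy as np, cv2
from cell import env, grab_frame
def snap(n,f):
    d=grab_frame(n); cv2.imwrite(f'pics/{f}.png',d['color'][:,:,::-1]); np.save(f'pics/{f}.npy',d,allow_pickle=True); return d
def load(f): return np.load(f'pics/{f}.npy',allow_pickle=True).item()
def ray(d,uv,z):
    p=cv2.undistortPoints(np.array(uv,float).reshape(-1,1,2),d['camera_matrix'],d['D']).reshape(-1,2)
    R=cv2.Rodrigues(np.array(d['rvec'],float))[0]; t=np.array(d['tvec'],float).ravel()
    c=-R.T@t; v=np.c_[p,np.ones(len(p))]@R
    return c+v*((z-c[2])/v[:,2])[:,None]
def proj(d,P): return cv2.projectPoints(np.array(P,float).reshape(-1,1,3),np.array(d['rvec'],float),np.array(d['tvec'],float),d['camera_matrix'],np.array(d['D'],float))[0].reshape(-1,2)
E
python3 - <<'E'
from h import *
for n in('top','side'):snap(n,n+'0')
s=env.observe();print(s['time'],s['tool_pos'],s['tool_rot'],s['width'])
R=cv2.Rodrigues(np.array(s['tool_rot']))[0];print(R.round(2))
E
```

```text
pics
0.1 [ 0.28815624 -0.5819365   0.23037237] [-3.05724195e+00 -7.15645550e-01  5.37474271e-04] 0.08533680022198335
[[ 0.9   0.44 -0.  ]
 [ 0.44 -0.9   0.  ]
 [ 0.   -0.   -1.  ]]
```

View pics/top0.png

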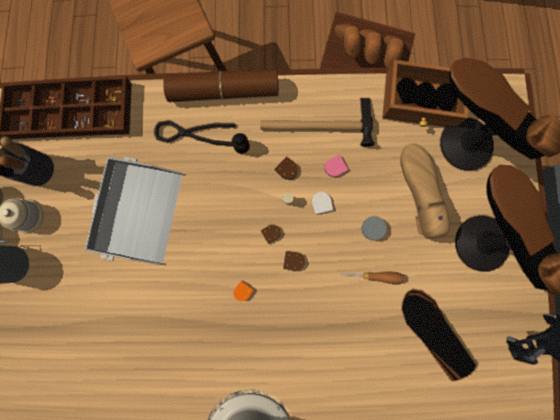

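View pics/side0.png

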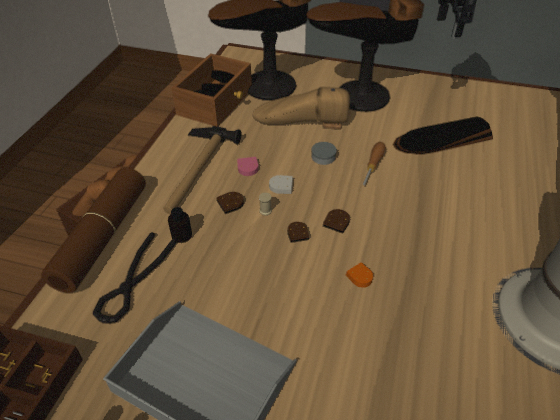

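Candidates in the top view are brown at (287,168), (271,233, the smaller one) and (294,261). The look-alikes are pink (336,166), white (321,203) and orange (243,291). I choose the three brown ones. The pan's mouth faces right (from (183,173) to (164,264)), and the bobbin is at (289,199).

```bash
python3 - <<'E'
from h import *
d=load('top0'); im=d['color']; hsv=cv2.cvtColor(im,cv2.COLOR_RGB2HSV)
cr=im[140:310,80:350]; cv2.imwrite('pics/crop.png',cv2.resize(cr[:,:,::-1],None,fx=2.9,fy=2.9,interpolation=cv2.INTER_CUBIC))
g=cv2.cvtColor(im,cv2.COLOR_RGB2GRAY)
m=(g<85).astype(np.uint8); m[:150]=0;m[275:]=0;m[:,:255]=0;m[:,310:]=0
for c in cv2.findContours(m,0,2)[0]:
    if cv2.contourArea(c)<80: continue
    M=cv2.moments(c);uv=(M['m10']/M['m00'],M['m01']/M['m00'])
    r=cv2.minAreaRect(c); print(np.round(uv,1),cv2.contourArea(c),ray(d,[uv],.008)[0].round(3)); print(ray(d,cv2.boxPoints(r),.01)[:,:2].round(3).tolist())
for n,uv,z in [('bobbin foot/top',(290,199),.03),('lipcorner N',(183,173),.005),('lipcorner S',(164,264),.005),('back N',(108,158),.045),('back S',(88,249),.045),('pincer',(241,144),.02),('white',(321,203),.013),('pink',(336,166),.013),('orange',(243,291),.013),('hammerend',(262,126),.02),('tin',(375,228),.025),('awl tip',(342,274),0.01)]:
    print(n,ray(d,[uv],z)[0].round(3))
E
```

```text
[294.3 261.1] 316.5 [ 0.438 -0.124  0.008]
[[0.462, -0.098], [0.46, -0.157], [0.415, -0.156], [0.416, -0.097]]
[271.9 233.2] 235.0 [ 0.511 -0.068  0.008]
[[0.519, -0.038], [0.542, -0.079], [0.506, -0.099], [0.483, -0.059]]
[287.9 169.2] 344.0 [ 0.679 -0.113  0.008]
[[0.68, -0.077], [0.716, -0.113], [0.673, -0.153], [0.637, -0.117]]
bobbin foot/top [ 0.596 -0.116  0.03 ]
lipcorner N [0.677 0.166 0.005]
lipcorner S [0.437 0.214 0.005]
back N [0.714 0.355 0.045]
back S [0.478 0.4   0.045]
pincer [0.747 0.009 0.02 ]
white [ 0.586 -0.197  0.013]
pink [ 0.684 -0.24   0.013]
orange [0.365 0.009 0.013]
hammerend [ 0.795 -0.047  0.02 ]
tin [ 0.517 -0.332  0.025]
awl tip [ 0.402 -0.245  0.01 ]
```

View pics/crop.png

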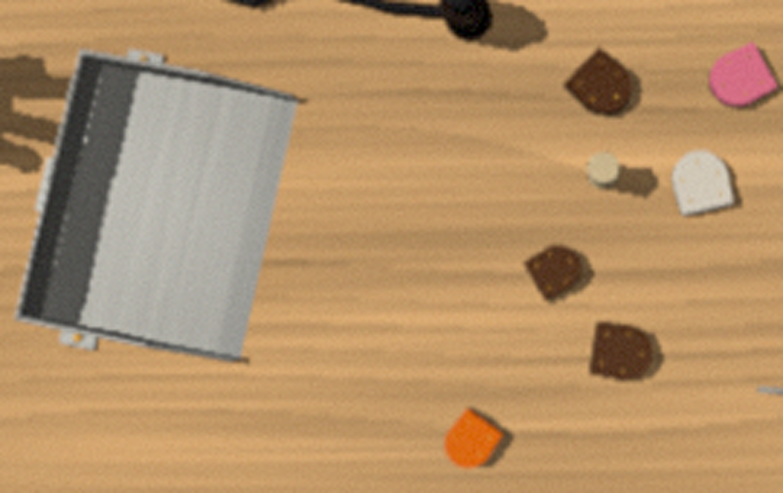

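```bash
cat >> h.py <<'E'
def go(*ts):
    s=env.observe();R=cv2.Rodrigues(np.array(s['tool_rot']))[0];p=np.array(s['tool_pos']);y0=np.degrees(np.arctan2(R[1,0],R[0,0]))
    print('t',round(s['time'],2),'pos',p.round(4),'yaw',y0.round(1),'F',np.round(s['contact_force'],1))
    for x,y,z,yaw in ts: print((x,y,z,yaw),'->',(R.T@(np.array([x,y,z])-p)/.04).round(2),round((y0-yaw)/8,2))
PX=np.array([.196,.981]);N=np.array([.981,-.196]);M=np.array([.56,.208])
def pan(a,l): return M+a*PX+l*N
E
python3 - <<'E'
from h import *
go((.5,-.12,.1,79),(.5,-.12,.23,79),(.5,-.12,.006,79))
for c in [(.511,-.066),(.438,-.121),(.679,-.110),(.585,.35)]: v=np.array(c)-M; print(c,v@PX,v@N)
E
```

```text
t 0.1 pos [ 0.2882 -0.5819  0.2304] yaw 26.3 F [-0.3  0.6 -0.1]
(0.5, -0.12, 0.1, 79) -> [ 9.87 -7.99  3.27] -6.58
(0.5, -0.12, 0.23, 79) -> [ 9.87 -8.    0.02] -6.58
(0.5, -0.12, 0.006, 79) -> [ 9.87 -7.99  5.62] -6.58
(0.511, -0.066) -0.27839800000000003 0.005634999999999966
(0.438, -0.121) -0.34666099999999994 -0.05519800000000005
(0.679, -0.11) -0.288634 0.179067
(0.585, 0.35) 0.14420199999999997 -0.0033070000000000876
```

```bash
python3 -m pendant '[[[1.2,-1,0,-0.8],[2.4,-2,0,-1.6],[3.6,-3,0,-2.4],[4.8,-4,0,-3.2],[6,-5,0,-4],[7.2,-6,0,-4.8],[8.4,-7,0,-5.6],[9.5,-7.8,0,-6.4]]]' -0.53 20
python3 -m pendant '[[[0,0,0,0],[0,0,0,0],[0,0,0,0]]]'; python3 -c "
from h import *
go((.5,-.12,.03,79),(.5,-.12,.006,79));print(env.observe()['width'])"
```

```text
time: 0.9
tool_pos: [0.4514, -0.2153, 0.2312]
tool_rot: [2.445, 1.973, -0.001]
contact_force: [1.4, -0.6, 0.5]
width: 0.0199
grip_force: 0.0
time: 1.2
tool_pos: [0.4506, -0.2184, 0.231]
tool_rot: [-2.451, -1.964, 0.001]
contact_force: [0.3, -0.8, -0.5]
width: 0.02
grip_force: 0.0
t 1.2 pos [ 0.4506 -0.2184  0.231 ] yaw 77.4 F [ 0.3 -0.8 -0.5]
(0.5, -0.12, 0.03, 79) -> [2.67 0.67 5.02] -0.2
(0.5, -0.12, 0.006, 79) -> [2.67 0.67 5.62] -0.2
0.019984719060095135
```

```bash
python3 -m pendant '[[[1,0.3,0.6,-0.2],[2,0.5,1.5,-0.2],[2.67,0.67,2.6,-0.2],[2.67,0.67,3.7,-0.2],[2.67,0.67,4.6,-0.2],[2.67,0.67,5.3,-0.2],[2.67,0.67,5.6,-0.2],[2.67,0.67,5.6,-0.2]]]'
python3 -c "
from h import *
d=snap('wrist','w1');e=pan(.04,0)
go((*e,.006,79))"
```

```text
time: 2.0
tool_pos: [0.499, -0.1198, 0.0057]
tool_rot: [-2.422, -1.997, 0.004]
contact_force: [-0.4, -0.3, -0.1]
width: 0.0199
grip_force: 0.0
t 2.05 pos [ 0.5003 -0.1196  0.0071] yaw 79.0 F [-0.1 -0.8  0.3]
(np.float64(0.56784), np.float64(0.24724), 0.006, 79) -> [ 9.33 -0.09  0.03] 0.0
```

View pics/w1.png

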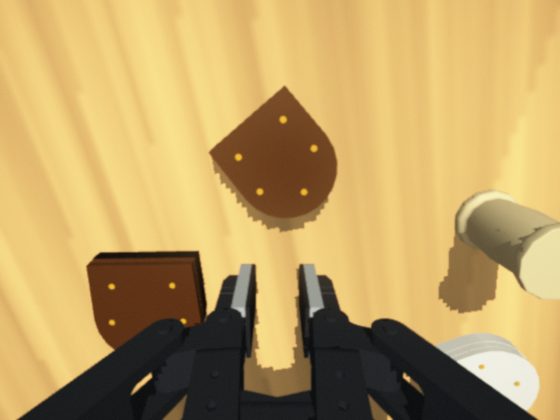

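The wrist view shows the small heel at (275,155) straight ahead of the two fingers (x≈278). The neighbouring heel and the bobbin are clear of the lane, so I push.

```bash
python3 -m pendant '[[[0.3,0,0,0],[0.6,0,0,0],[0.9,0,0,0],[1.2,0,0,0],[1.5,0,0,0],[1.8,0,0,0],[2.1,0,0,0],[2.4,0,0,0]]]'
python3 -m pendant '[[[0.4,0,0,0],[0.8,0,0,0],[1.2,0,0,0],[1.6,0,0,0],[2.0,0,0,0],[2.4,0,0,0],[2.8,0,0,0],[3.2,0,0,0]]]'
python3 -c "
from h import *
d=snap('wrist','w2');e=pan(.065,0)
go((*e,.008,79))"
```

```text
time: 2.85
tool_pos: [0.5188, -0.0233, 0.0073]
tool_rot: [2.421, 2.002, -0.0]
contact_force: [-0.2, -0.5, 1.0]
width: 0.0201
grip_force: 0.6
time: 3.65
tool_pos: [0.5427, 0.1026, 0.0072]
tool_rot: [-2.421, -2.001, 0.0]
contact_force: [-0.0, -0.5, 0.1]
width: 0.0201
grip_force: 0.5
t 3.7 pos [0.5433 0.1067 0.0077] yaw 79.3 F [0.4 3.3 1.9]
(np.float64(0.57274), np.float64(0.271765), 0.008, 79) -> [ 4.19 -0.04  0.01] 0.04
```

View pics/w2.png

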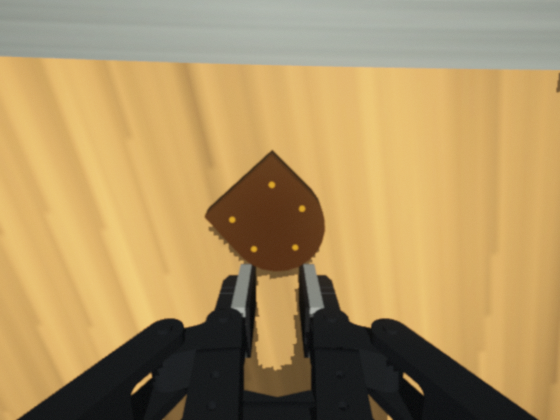

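The heel at (272,215) is seated between the fingers, the lip edge at row 60 lies square ahead, and I carry on.

```bash
python3 -m pendant '[[[0.3,0,0,0],[0.6,0,0,0],[0.9,0,0,0],[1.2,0,0,0],[1.5,0,0,0],[1.8,0,0,0],[2.1,0,0,0],[2.4,0,0,0]]]'
python3 -m pendant '[[[0.3,0,0,0],[0.6,0,0,0],[0.9,0,0,0],[1.2,0,0,0],[1.5,0,0,0],[1.7,0,0,0],[1.8,0,0,0],[1.8,0,0,0]]]'
python3 -c "
from h import *
d=snap('top','t2');b=np.array([.438,-.121]);q=b-.055*PX
print(q);go((*q,.16,79),(*q,.006,79))"
```

```text
time: 4.5
tool_pos: [0.561, 0.1963, 0.0073]
tool_rot: [2.421, 2.001, -0.001]
contact_force: [-0.4, -1.9, 0.8]
width: 0.02
grip_force: 0.6
time: 5.3
tool_pos: [0.5743, 0.2672, 0.0073]
tool_rot: [-2.421, -2.002, -0.0]
contact_force: [-0.2, -0.1, -0.5]
width: 0.02
grip_force: 0.0
[ 0.42722  -0.174955]
t 5.35 pos [0.5743 0.2664 0.0072] yaw 79.2 F [ 0.6 -0.4 -0.2]
(np.float64(0.42722), np.float64(-0.174955), 0.16, 79) -> [-11.53  -1.54  -3.82] 0.02
(np.float64(0.42722), np.float64(-0.174955), 0.006, 79) -> [-11.53  -1.54   0.03] 0.02
```

View pics/t2.png

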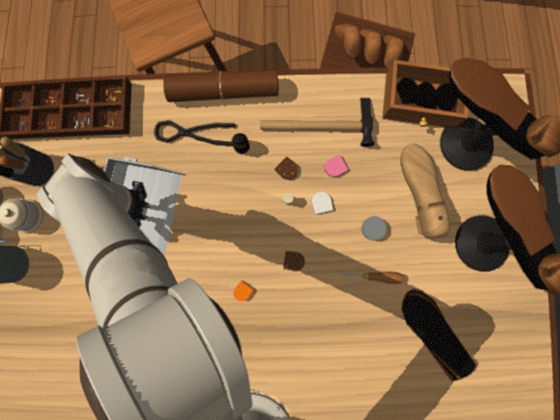

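The small heel is hidden under the gripper in the pan and the bystanders are unmoved. Next I back off, lift and go behind the near heel at (294,261).

```bash
python3 -m pendant '[[[-0.5,0,0,0],[-1,0,-0.8,0],[-1.5,0,-1.8,0],[-2,0,-2.8,0],[-3,-0.2,-3.4,0],[-4,-0.4,-3.4,0],[-5,-0.6,-3.4,0],[-6.1,-0.8,-3.4,0]]]'
python3 -m pendant '[[[-1,-0.1,0,0],[-2,-0.3,0,0],[-3,-0.5,0,0],[-4,-0.6,0,0],[-5,-0.7,0,0],[-5.4,-0.74,0,0],[-5.4,-0.74,0,0]]]'
python3 -c "
from h import *
q=np.array([.438,-.121])-.055*PX
go((*q,.006,79));snap('wrist','w3');snap('top','t3')"
```

```text
time: 6.15
tool_pos: [0.4963, 0.0309, 0.1437]
tool_rot: [2.421, 2.0, 0.0]
contact_force: [1.0, -1.1, -0.3]
width: 0.0204
grip_force: 0.0
time: 6.85
tool_pos: [0.4256, -0.1774, 0.1432]
tool_rot: [2.428, 1.993, -0.002]
contact_force: [-0.7, 0.7, 0.2]
width: 0.0201
grip_force: 0.0
t 6.85 pos [ 0.4256 -0.1774  0.1432] yaw 78.8 F [-0.7  0.7  0.2]
(np.float64(0.42722), np.float64(-0.174955), 0.006, 79) -> [0.07 0.03 3.43] -0.03
```

View pics/w3.png

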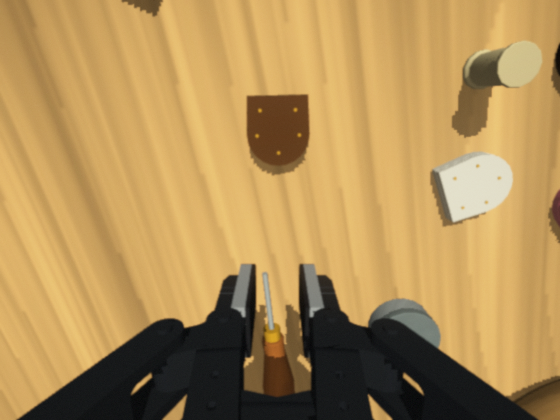

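The near heel is centred at (278,130) with its round back toward me. The awl point at (265,275) needs a clearance check before I descend.

```bash
python3 -c "
from h import *
d=load('pics' and 'w3')
print(ray(d,[(265,275),(278,166),(278,95)],.007).round(3)); print(ray(load('t3'),[(342,273)],.005))
g=load('t3')['color'][160:280,80:310];cv2.imwrite('pics/c3.png',cv2.resize(g[:,:,::-1],None,fx=3,fy=3))"
```

```text
[[ 0.4   -0.246  0.007]
 [ 0.431 -0.149  0.007]
 [ 0.442 -0.095  0.007]]
[[ 0.40447767 -0.24569132  0.005     ]]
```

View pics/c3.png

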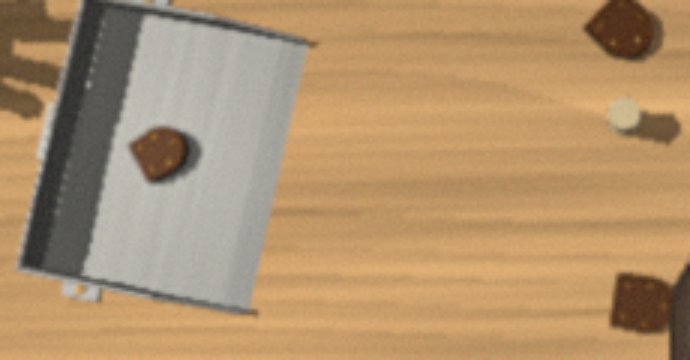

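The small heel is well inside the pan (crop (160,153)), and the awl tip is 70 mm behind the tool. I descend and push.

```bash
python3 -m pendant '[[[0.03,0,1,0],[0.07,0,2,0],[0.07,0,2.8,0],[0.07,0,3.3,0],[0.07,0,3.4,0],[0.07,0,3.4,0]]]'
python3 -m pendant '[[[0.3,0,0,0],[0.6,0,0,0],[0.9,0,0,0],[1.2,0,0,0],[1.5,0,0,0],[1.8,0,0,0],[2.1,0,0,0],[2.4,0,0,0]]]'
python3 -m pendant '[[[0.4,0,0,0],[0.8,0,0,0],[1.2,0,0,0],[1.6,0,0,0],[2.0,0,0,0],[2.4,0,0,0],[2.8,0,0,0],[3.2,0,0,0]]]'
python3 -c "
from h import *
e=pan(.055,-.058)
go((*e,.007,79)); d=snap('wrist','w4')
m=cv2.inRange(cv2.cvtColor(d['color'],cv2.COLOR_RGB2HSV),(0,60,30),(15,255,130));m[265:]=0;M_=cv2.moments(m,True);print(M_['m00'],M_['m10']/M_['m00'],M_['m01']/M_['m00'])"
```

```text
time: 7.55
tool_pos: [0.4281, -0.1693, 0.0071]
tool_rot: [-2.418, -2.004, -0.0]
contact_force: [-1.2, -0.5, -0.3]
width: 0.0204
grip_force: 0.0
time: 8.35
tool_pos: [0.446, -0.0758, 0.0073]
tool_rot: [2.421, 2.002, -0.0]
contact_force: [0.0, -0.6, 1.1]
width: 0.0203
grip_force: 0.3
time: 9.15
tool_pos: [0.4699, 0.0501, 0.0072]
tool_rot: [-2.421, -2.001, 0.0]
contact_force: [-0.4, 0.4, 0.6]
width: 0.0202
grip_force: 0.3
t 9.15 pos [0.4699 0.0501 0.0072] yaw 79.1 F [-0.4  0.4  0.6]
(np.float64(0.5138820000000001), np.float64(0.273323), 0.007, 79) -> [5.69 0.03 0.  ] 0.02
12186.0 277.11143935663875 202.43106843919253
```

```bash
python3 -m pendant '[[[0.4,0,0,0],[0.8,0,0,0],[1.2,0,0,0],[1.6,0,0,0],[2.0,0,0,0],[2.4,0,0,0],[2.7,0,0,0],[3.0,0,0,0]]]'
python3 -m pendant '[[[0.3,0,0,0],[0.6,0,0,0],[0.9,0,0,0],[1.2,0,0,0],[1.5,0,0,0],[1.8,0,0,0],[2.1,0,0,0],[2.4,0,0,0]]]'
python3 -m pendant '[[[0.15,0,0,0],[0.2,0,0,0],[-0.5,0,0,0],[-1,0,-0.8,0],[-1.5,0,-1.8,0],[-2,0,-2.8,0],[-2.5,0.5,-3.4,0]]]'
python3 -c "
from h import *
a=np.array([.679,-.110]);t=pan(-.02,.06);u=(t-a)/np.linalg.norm(t-a);q=a-.06*u;yaw=np.degrees(np.arctan2(u[1],u[0]))
print(t,q,yaw);go((*q,.15,yaw),(*q,.007,yaw))"
```

```text
time: 10.0
tool_pos: [0.4924, 0.1672, 0.0071]
tool_rot: [2.422, 2.001, -0.001]
contact_force: [-0.7, -0.4, 0.5]
width: 0.0196
grip_force: 0.2
time: 10.8
tool_pos: [0.5108, 0.262, 0.0073]
tool_rot: [-2.422, -2.001, 0.0]
contact_force: [-0.2, -0.5, -0.5]
width: 0.0201
grip_force: 0.1
time: 11.5
tool_pos: [0.51, 0.1593, 0.1458]
tool_rot: [2.418, 2.004, 0.001]
contact_force: [1.4, -0.2, -0.5]
width: 0.0199
grip_force: 0.0
[0.61494 0.17662] [ 0.6920872  -0.16855532] 102.59863670748183
t 11.5 pos [0.51   0.1593 0.1458] yaw 79.3 F [ 1.4 -0.2 -0.5]
(np.float64(0.6920872012256128), np.float64(-0.16855531712902183), 0.15, np.float64(102.59863670748183)) -> [-7.21  5.99 -0.1 ] -2.91
(np.float64(0.6920872012256128), np.float64(-0.16855531712902183), 0.007, np.float64(102.59863670748183)) -> [-7.21  5.99  3.47] -2.91
```

```bash
python3 -m pendant '[[[-0.9,0.8,0,-0.5],[-1.8,1.6,0,-1],[-2.7,2.4,0,-1.5],[-3.6,3.2,0,-2],[-4.5,4,0,-2.5],[-5.5,4.8,0,-2.9],[-6.4,5.4,0,-2.9],[-7.2,6,0,-2.9]]]'
python3 -m pendant '[[[0,0,0,0],[0,0,0,0]]]'
python3 -c "
from h import *
go((.692,-.1685,.007,102.6)); snap('wrist','w5')
d=snap('top','t5');g=d['color'][100:280,80:350];cv2.imwrite('pics/c5.png',cv2.resize(g[:,:,::-1],None,fx=2.2,fy=2.2))
cv2.imwrite('pics/m5.png',np.vstack([cv2.resize(g[:,:,::-1],(420,280)),cv2.resize(load('w5')['color'][:,:,::-1],(420,315))]))"
```

```text
time: 12.3
tool_pos: [0.6927, -0.173, 0.1428]
tool_rot: [-1.973, -2.445, 0.002]
contact_force: [1.3, 0.6, 0.4]
width: 0.02
grip_force: 0.0
time: 12.5
tool_pos: [0.6922, -0.1709, 0.1424]
tool_rot: [-1.973, -2.443, 0.001]
contact_force: [-0.1, 0.7, 0.2]
width: 0.0203
grip_force: 0.0
t 12.5 pos [ 0.6922 -0.1709  0.1424] yaw 102.1 F [-0.1  0.7  0.2]
(0.692, -0.1685, 0.007, 102.6) -> [0.06 0.01 3.38] -0.06
```

View pics/m5.png

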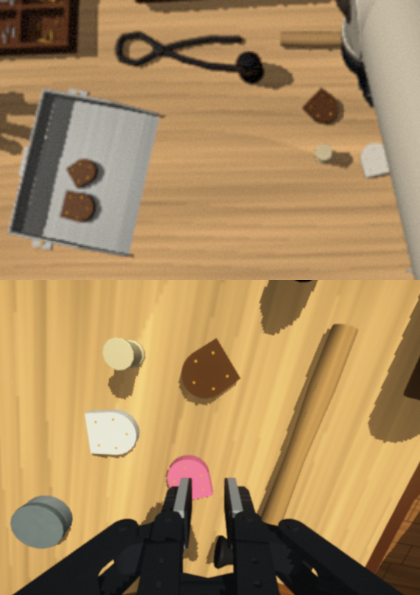

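Two heels are in the pan (mosaic (83,172), (78,207)). The last brown heel at (208,370) is centred ahead of the fingers, with pink just behind, so I check that gap.

```bash
python3 -c "
from h import *
print(ray(load('w5'),[(253,236),(283,280),(273,165)],.007).round(3))
print(ray(load('t5'),[(80+107*270/420,100+163*180/280)],.03))
u=np.array([-.217,.976])
c=np.array([.692,-.1685])
go((.692,-.1685,.007,102.6))"
```

```text
[[ 0.678 -0.207  0.007]
 [ 0.713 -0.244  0.007]
 [ 0.682 -0.142  0.007]]
[[0.59002665 0.24850804 0.03      ]]
t 12.6 pos [ 0.6923 -0.1673  0.1431] yaw 102.4 F [ 2.  -0.1 -0.2]
(0.692, -0.1685, 0.007, 102.6) -> [-0.03 -0.01  3.4 ] -0.02
```

```bash
python3 -m pendant '[[[0,0,1,0],[0,0,2,0],[0,0,2.8,0],[0,0,3.3,0],[0,0,3.4,0],[0,0,3.4,0]]]'
python3 -m pendant '[[[0.3,0,0,0],[0.6,0,0,0],[0.9,0,0,0],[1.2,0,0,0],[1.5,0,0,0],[1.8,0,0,0],[2.1,0,0,0],[2.4,0,0,0]]]'
python3 -m pendant '[[[0.4,0,0,0],[0.8,0,0,0],[1.2,0,0,0],[1.6,0,0,0],[2.0,0,0,0],[2.4,0,0,0],[2.8,0,0,0],[3.2,0,0,0]]]'
python3 -c "
from h import *
d=snap('wrist','w6')
go((*pan(-.055,.06),.007,90),(*pan(-.04,.06),.007,79),(*pan(.055,.065),.007,79))
hs=cv2.cvtColor(d['color'],cv2.COLOR_RGB2HSV)
m=cv2.inRange(hs,(0,60,30),(15,255,130));m[275:]=0;m=cv2.morphologyEx(m,2,np.ones((5,5)))
c=max(cv2.findContours(m,0,2)[0],key=cv2.contourArea);M_=cv2.moments(c);uv=(M_['m10']/M_['m00'],M_['m01']/M_['m00']);P=ray(d,[uv],.013)[0];v=P[:2]-M;print(uv,P,'pan',v@PX,v@N)"
```

```text
time: 13.2
tool_pos: [0.6931, -0.1679, 0.0076]
tool_rot: [-1.968, -2.448, -0.001]
contact_force: [-0.0, -0.2, 0.3]
width: 0.02
grip_force: 0.0
time: 14.0
tool_pos: [0.6722, -0.0742, 0.0074]
tool_rot: [1.97, 2.447, 0.0]
contact_force: [-0.8, -0.8, 1.0]
width: 0.02
grip_force: 0.4
time: 14.8
tool_pos: [0.6447, 0.0512, 0.0073]
tool_rot: [-1.97, -2.448, -0.0]
contact_force: [1.2, -0.9, -1.2]
width: 0.0199
grip_force: 0.3
t 14.85 pos [0.6438 0.0557 0.0076] yaw 102.6 F [-0.4  2.7  0.1]
(np.float64(0.6080800000000001), np.float64(0.142285), 0.007, 90) -> [ 2.31 -0.4   0.02] 1.57
(np.float64(0.6110200000000001), np.float64(0.157), 0.007, 79) -> [ 2.65 -0.25  0.02] 2.95
(np.float64(0.634545), np.float64(0.249215), 0.007, 79) -> [4.77 0.83 0.03] 2.95
(285.69973647919824, 209.8678572891492) [0.6399183  0.08925351 0.013     ] pan -0.10082631883348712 0.10167416337981558
```

View pics/w6.png

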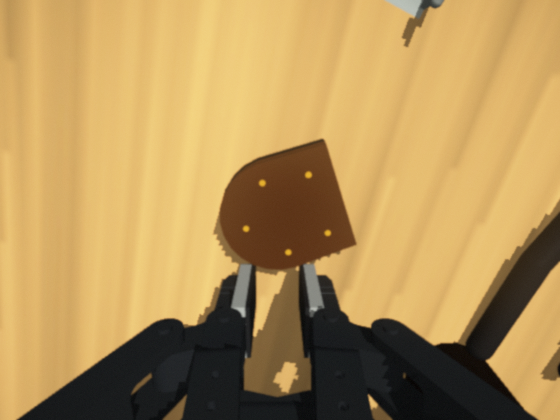

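The last heel (286,210) has turned a little but rests on both fingers. The pan's side wall tip at (425,5) is to the right, and the present heading clears it.

```bash
python3 -m pendant '[[[0.3,0,0,0],[0.6,0,0,0],[0.9,0,0,0],[1.2,0,0,0],[1.5,0,0,0],[1.8,0,0,0],[2.0,0,0,0],[2.0,0,0,0]]]'
python3 -c "
from h import *
d=snap('wrist','w7')
go((*pan(-.03,.06),.007,90),(*pan(.055,.065),.007,79))
hs=cv2.cvtColor(d['color'],cv2.COLOR_RGB2HSV)
m=cv2.inRange(hs,(0,60,30),(15,255,130));m[275:]=0;m=cv2.morphologyEx(m,2,np.ones((5,5)))
for c in cv2.findContours(m,0,2)[0]:
  if cv2.contourArea(c)<2000: continue
  M_=cv2.moments(c);uv=(M_['m10']/M_['m00'],M_['m01']/M_['m00']);P=ray(d,[uv],.013)[0];v=P[:2]-M;print(uv,P,'pan',v@PX,v@N)"
```

```text
time: 15.65
tool_pos: [0.6273, 0.1305, 0.0074]
tool_rot: [-1.966, -2.449, -0.001]
contact_force: [0.2, 1.1, 0.8]
width: 0.0198
grip_force: 0.0
t 15.7 pos [0.6277 0.129  0.0073] yaw 102.4 F [0.5 0.6 0.3]
(np.float64(0.6129800000000001), np.float64(0.16681), 0.007, 90) -> [ 1.   -0.16  0.01] 1.55
(np.float64(0.634545), np.float64(0.249215), 0.007, 79) -> [2.9  0.81 0.01] 2.93
(285.76149308656005, 207.27867521714424) [0.62224957 0.16953094 0.013     ] pan -0.025537236515702944 0.0686067626348443
```

View pics/w7.png

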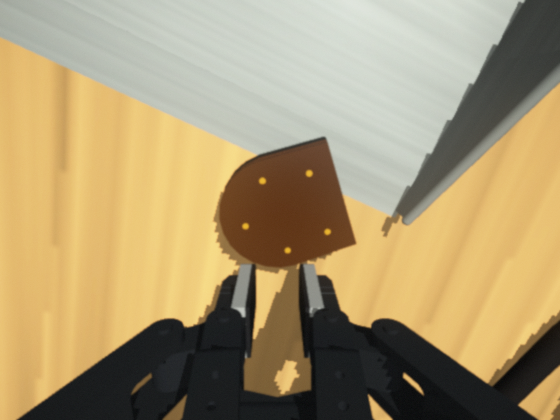

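The heel is about to climb the lip, roughly 24 mm clear of the wall tip at (404,218). I push straight on, then swing into line with the pan.

```bash
python3 -m pendant '[[[0.3,0,0,0],[0.6,0,0,0],[0.9,0,0,0.1],[1.2,0.05,0,0.6],[1.5,0.1,0,1.2],[1.75,0.17,0,1.8],[2.0,0.23,0,2.4],[2.3,0.28,0,2.9]]]'
python3 -m pendant '[[[0.1,0,0,0],[0.1,0,0,0]]]'
python3 -c "
from h import *
d=snap('wrist','w8')
go((*pan(.04,.055),.007,79))
hs=cv2.cvtColor(d['color'],cv2.COLOR_RGB2HSV)
m=cv2.inRange(hs,(0,60,30),(15,255,130));m[275:]=0;m=cv2.morphologyEx(m,2,np.ones((5,5)))
for c in cv2.findContours(m,0,2)[0]:
  if cv2.contourArea(c)<2000: continue
  v=ray(d,c[:,0],.008)[:,:2]-M;a=v@PX;l=v@N;print('a',a.min(),a.max(),'l',l.min(),l.max())"
```

```text
time: 16.5
tool_pos: [0.6188, 0.2214, 0.0073]
tool_rot: [-2.425, -1.997, 0.0]
contact_force: [0.3, -0.7, -0.2]
width: 0.02
grip_force: 0.2
time: 16.7
tool_pos: [0.6196, 0.226, 0.0075]
tool_rot: [-2.417, -2.006, -0.001]
contact_force: [0.3, -0.7, -1.1]
width: 0.0201
grip_force: 0.0
t 16.75 pos [0.6197 0.2248 0.0073] yaw 79.3 F [-0.5 -0.1 -0.4]
(np.float64(0.621795), np.float64(0.23645999999999998), 0.007, 79) -> [ 0.3  -0.    0.01] 0.04
a 0.03744597034764809 0.09329234536888935 l 0.028625533977875244 0.0873836754729344
a 0.05917782503519788 0.11464060484411505 l -0.06607650525418135 -0.035038499095992034
a 0.06903164670988163 0.12274801068381762 l -0.03284495510471903 0.02224715836330382
```

```bash
python3 -m pendant '[[[-0.5,0,0,0],[-1,0,-0.8,0],[-1.5,-0.2,-1.8,0],[-2,-0.5,-2.8,0],[-3,-0.9,-3.8,0],[-4,-1,-4.6,0],[-5,-1,-5,0],[-6,-1,-5,0]]]'
python3 -m pendant '[[[0,0,0,0],[0,0,0,0],[0,0,0,0]]]'
python3 -c "
from h import *
d=snap('top','t9')
cv2.imwrite('pics/f9.png',d['color'][:,:,::-1])
a=d['color'].astype(int);b=load('top0')['color'].astype(int)
D=lambda r:np.abs(a-b).max(2)[r[0]:r[1],r[2]:r[3]].mean().round(1)
print({'pink':D((150,182,322,352)),'white':D((188,218,308,336)),'bobbin':D((190,208,280,298)),'pincers':D((115,155,150,252)),'hammer':D((95,150,258,380)),'tin':D((212,245,358,392))})"
```

```text
time: 17.55
tool_pos: [0.5367, -0.0063, 0.2108]
tool_rot: [2.417, 1.999, 0.006]
contact_force: [0.7, -1.1, -0.7]
width: 0.0202
grip_force: 0.0
time: 17.85
tool_pos: [0.5353, -0.0033, 0.2072]
tool_rot: [-2.42, -2.002, -0.0]
contact_force: [-0.4, -0.4, -1.1]
width: 0.0202
grip_force: 0.0
{'pink': np.float64(9.8), 'white': np.float64(10.8), 'bobbin': np.float64(10.0), 'pincers': np.float64(15.0), 'hammer': np.float64(9.7), 'tin': np.float64(27.4)}
```

View pics/t9.png

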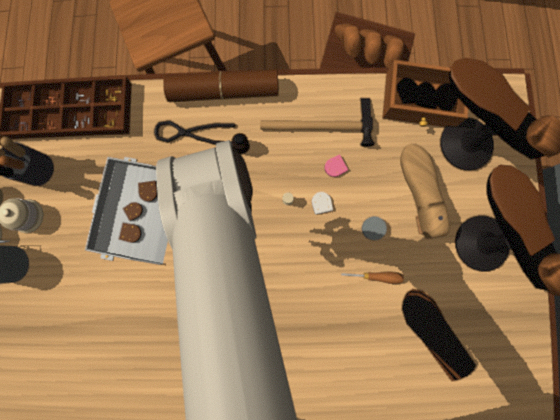

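All three heels are in the pan at (148,190), (134,211) and (130,233). The bystanders in view are where they were, and the arm is clear.

```bash
python3 -c "
from cell import env
print(env.job_done())"
```

```text
the job is handed in; nothing more can be done
None
```

I swept all three brown heel lifts over the lip and wholly into the scrap pan at about 18 s on the robot's clock, and handed the job in; every bystander visible in the last top picture was where it started, though the arm hid the orange look-alike there.

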